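# Set out the assembly kit around the two stands

## Task

Set out the kit around the metal strip with the two stands: put the carton on the strip midway between the stands, lengthwise along the strip, and lay the green label clip right way up on the middle of the carton's top. On the robot's side of the strip, lay the yellow hex key set in front of the stand with the bolts, parallel to the strip, and stand the black ribbon roll upright in front of the one with the circuit board, each level with the middle of its stand and with about 2 cm of clear bench between it and the stand. Leave the loose circuit board where it is.

Things in the scene. Friction and masses are not known exactly. Their poses are not given: they have to be found in the camera images.
- strip: fixed dark steel strip flat on the bench, 250 mm long (y), 60 mm wide (x), 4 mm thick, crosswise to the robot within 7 degrees. Origin: centre of its underside, on the bench, midway between the two stands; x away from the robot, y to the left, z up. Behind and left of it a bin hangs 0.43 m above the bench (from x = 0.61 m on, y above -0.02 m in the robot's frame): keep the wrist clear.
- board_stand: fixed light grey plastic stand, 60 x 60 mm (as wide as the strip), that holds a green circuit board; 18 mm high in all above the strip. It sits on the strip 95 mm from the strip's middle, at its left or right end. Origin: centre of its underside, 4 mm above the bench; axes as the strip's (x to the back).
- bolt_stand: fixed bright aluminium stand, 60 x 60 mm (as wide as the strip), carrying three upright bolts in a row; 44 mm high in all above the strip. It sits on the strip 95 mm from the strip's middle, at the end opposite the board stand. Origin: centre of its underside, 4 mm above the bench; axes as the strip's (x to the back).
- carton: small brown cardboard carton, loose, 91 mm (x, its length) by 60 mm (y) by 55 mm high, flat solid top. Grip it across the 60 mm. Origin: centre of its underside; z up.
- label_clip: small green plastic label clip shaped like a shallow tray, loose, 38 mm (x) by 30 mm (y) by 14 mm high. Grip it across the 30 mm sides (13 mm high). Origin: centre of its underside; z up, out of its open side.
- hex_keys: yellow block-shaped folding hex key set, loose, 22 mm (x) by 92 mm (y, its length) by 24 mm high. Grip it across the 22 mm. Origin: centre of its underside; z up.
- ribbon: ribbon roll, a black upright cylinder on a brown core, loose, 42 mm across and 76 mm high. Grip it across the black roll in any direction. Origin: centre of its underside; z up.
- loose_board: small green circuit board lying loose on the bench, 36 mm (x) by 60 mm (y) by 12 mm high; to be left alone. Origin: centre of its underside; z up.
There are look-alikes about, which are no part of the job. Of the things that look like the label_clip, take the one that is farthest to the robot's right at the start. Of the things that look like the hex_keys, take the one that is farthest to the robot's right at the start.

How it is judged (in metres and radians):
At the end, for the whole second after the job is handed in: Carton upright on the strip, within 13 mm of its middle; clip flat within 13 mm of the middle of its top; hex keys 48-76 mm before the bolt stand, roll upright 57-85 mm before the board stand (centres), within 15 mm of level; carton and keys within 0.2 rad of the strip; loose board moved under 20 mm (horizontal distance between carton and strip below 0.013 m and z of carton in the frame of strip between 0.001 and 0.007 m and angle between the x axis of carton and the y axis of strip, either way round below 0.2 rad and angle between each of carton, label_clip, ribbon's own z axis and vertical below 0.1 rad and horizontal distance between label_clip and carton below 0.013 m and z of label_clip in the frame of carton between 0.051 and 0.059 m and angle between the y axis of hex_keys and the y axis of strip, either way round below 0.2 rad and x of hex_keys in the frame of bolt_stand between -0.076 and -0.048 m and y of hex_keys in the frame of bolt_stand between -0.015 and 0.015 m and height (world z) of each of hex_keys, ribbon below 0.015 m and x of ribbon in the frame of board_stand between -0.085 and -0.057 m and y of ribbon in the frame of board_stand between -0.015 and 0.015 m and linear speed of each of carton, label_clip, hex_keys, ribbon below 0.02 m/s and angular speed of each of carton, label_clip, hex_keys, ribbon below 0.2 rad/s and distance of loose_board from where it was at the start of the episode below 0.02 m); the robot touches nothing.
It fails at once if the loose circuit board is pushed or carried away (distance of loose_board from where it was at the start of the episode above 0.03 m).
It also fails if it takes over 83 s, if anything falls off the work surface, if the arm or the gripper's body presses on something with over 40 N, if the wrist force passes 120 N, or if a joint passes its speed limit or range.

## Robot

A 6-joint arm with a two-finger parallel gripper is mounted at the origin on a cart in front of the work surface, level with it; the furniture and walls round the work are solid. World frame = base frame: x ahead of the robot, y to its left, z up, the work surface at z = 0. Lengths are in mm, angles in rad, forces in N, time in s.
With the tool pointing down it reaches from about 350 to 975 mm from the base axis. Payload 7.1 kg.
Tool frame: the origin (TCP) lies at the centre of the arm's flange, where the gripper is bolted on; the fingertips stand 182 mm ahead of it and the grasp point (between the pads) lies 163 mm ahead of it; x points along the fingers, y is the direction in which the jaws open and shut, and the axes are right-handed (so a half turn about x gives the same grasp; the last joint's range is limited). The gripper opens to 88 mm and grips with 3 to 60 N. Pads are 20 mm wide; open, the fingers measure 115 mm over their backs; the gripper's body (75 mm by 178 mm) begins 61 mm behind the grasp point.
Start: joints at [-1.161, 0.423, 1.63, -0, 1.089, -0.019], TCP at [259.878, -568.392, 404.675] pointing down, gripper open.
Joint ranges: [-3, 3], [-0.9, 2.11], [0.09, 2.58], [-1.31, 4.45], [0.11, 2.69], [-2.54, 2.54]. Speed limits (rad/s): [2.39, 2.39, 3.01, 3.14, 3.14, 3.14].

## Interface

Orientations are given as a rotation vector (axis times angle).
In Python, from workcell import readout, viewer, workorder, models gives the robot as it stands. The module is installed in compiled form; this text tells all that it offers.
- The arm moves only by the tool apply_moves, never from a script. Its argument "commands" is a list that holds one entry, the list of rows, each a list of 4 numbers: the shift along the world's x, y, z in m, then the turn about the world's z in rad. A call has 1 to 8 rows; each row is the pose to reach, as a shift and turn from the pose commanded when the call began; what a row does not reach only later rows make up. A row lasts 1/8 s, in which the tool goes at most 62.5 mm and 10.7 degrees, less where a joint would pass 70% of its speed; a pose out of reach is approached as far as the arm can. A call with a gripper value outside its range is refused whole. "gripper" is the finger opening in m, from 0 to 0.0878, set as the call begins (left out, the last holds). The fingers move at their own pace and stop on an object; the grip force is fixed at half the most. Time passes only in rows, so rows that repeat a pose let the fingers close. It gives the time, the measured TCP pose, the force and the opening at its end, in the units of the state.
- readout.get_obs(): the state, without advancing time (a new reading comes with each control period).
- viewer.get_image(name): name is "scene" or "top" or "wrist"; returns a dict with "color" (480x640x3 uint8, red, green, blue), "vertical_fov" (degrees; the focal length in pixels is half the picture's height over the tangent of half this angle, whatever the lens; pixels are square), "cx", "cy" (the principal point, pixels), "rvec" (rotation vector, rad) and "tvec" (3), from world to camera coordinates, as OpenCV has them. Camera axes: x right, y down, z forward; pixel columns grow to the right and rows downward; lengths in mm; the calibration is good to about 2 mm. The wrist camera is an equidistant fisheye: a pixel r from the principal point sees the ray r / f radians off the axis. A picture is of the moment at which its call begins. There is no depth.
- workorder.close_job(): hands the job in, once; it reports no verdict.
Trained networks look in the newest picture that a camera, given by its name, has taken for a name from the list of things; names that differ only in an ending like _2 or _b are one class to them, and where a whole thing is asked for, a point or a joint stands for the part that bears it (a point fixed in the world has none). Each returns a list of dicts, best first, with "conf" (0 to 1); they miss things now and then, are a little off and sometimes report something else, mostly with a low value. They report only what shows in the picture. A call takes as long as a camera call. They do not tell look-alikes from the thing itself.
- models.search_frame(camera, label): "position" ([x, y, z] in mm, in world coordinates, good to about 4 mm: the middle of the surface that is visible of it).
- models.place_of(camera, label): "position" ([x, y, z] in mm, in world coordinates, good to about 4 mm: a listed point, or the origin of a listed thing).
The state is a dict: "t": time; "qpos": joint angles; "qvel": joint speeds; "joint_torque": joint torques, N m; "ee_pos": TCP position; "orientation": TCP orientation; "ft_force": force on the tool from outside, world axes, zero at the start; "moment": the same for the moment, N m; "width": finger opening in mm.
Only numpy, scipy, OpenCV 4.12 (cv2) and the standard library are available. Lean on these libraries where they do the work, as an engineer would, in place of code of your own. Each camera call takes 0.05 s, during which the arm holds its last target.

## Working session

There is one attempt and no reset: what is moved stays moved. The work goes in short steps, Python scripts to look and compute and a tool call to move; the robot and the scene stay as the last step left them, time stands still between calls to the robot, and variables do not carry over. Pictures are saved under pics/ and viewed, and the job is handed in when it is done.

Besides the shell and the picture viewer there is one more tool, called as name([rows], argument=value, ...), one row to a line, values as JSON. apply_moves: Moves the arm, as the interface text tells. Its arguments: {"type":"object","properties":{"commands":{"type":"array","items":{"type":"array","items":{"type":"array","items":{"type":"number"}}}},"gripper":{"type":"number"}},"required":["commands"]}

```bash
mkdir -p pics; cat > h.py <<'E'
import numpy as np, cv2
from workcell import readout, viewer, workorder, models
def snap(cam,fn=None):
    im=viewer.get_image(cam)
    if fn: cv2.imwrite('pics/'+fn,im['color'][:,:,::-1])
    return im
def cal(im):
    f=240/np.tan(np.radians(im['vertical_fov'])/2)
    R=cv2.Rodrigues(np.array(im['rvec'],float))[0];t=np.array(im['tvec'],float).ravel()
    return f,R,t
def ray(im,u,v,z,fish=False):
    f,R,t=cal(im)
    a=np.array([(u-im['cx'])/f,(v-im['cy'])/f]);
    if fish:
        r=np.linalg.norm(a);d=np.array([*(a/r*np.sin(r)),np.cos(r)])
    else: d=np.array([*a,1.])
    c=-R.T@t; d=R.T@d
    return c+d*(z-c[2])/d[2]
def proj(im,p,fish=False):
    f,R,t=cal(im); q=R@np.array(p,float)+t
    if fish:
        th=np.arctan2(np.hypot(q[0],q[1]),q[2]); s=f*th/np.hypot(q[0],q[1]); return q[0]*s+im['cx'],q[1]*s+im['cy']
    return f*q[0]/q[2]+im['cx'],f*q[1]/q[2]+im['cy']
E
python3 - <<'E'
from h import *
print(readout.get_obs())
for c in ['scene','top','wrist']:
    im=snap(c,c+'0.png'); f,R,t=cal(im); print(c,f,-R.T@t,R[2])
    for l in ['strip','board_stand','bolt_stand','carton','label_clip','hex_keys','ribbon','loose_board']:
        try:
            for d in models.place_of(c,l): print(' ',l,np.round(d['position']),round(d['conf'],2),np.round(proj(im,d['position'],c=='wrist')))
        except Exception as e: print(l,e)
E
```

```text
{'t': 0.0, 'qpos': array([-1.16101526e+00,  4.23871480e-01,  1.63074524e+00, -7.75741333e-06,
        1.08863940e+00, -1.90192392e-02]), 'qvel': array([ 4.99320807e-04, -6.46145228e-04,  6.63937210e-04,  1.98981813e-05,
        2.69856339e-04, -5.83857325e-04]), 'joint_torque': array([-1.49622396e-03, -5.44634485e+01, -2.73665106e+01,  6.44056569e-02,
        2.28396471e-02, -1.34722177e-04]), 'ee_pos': array([ 259.75253747, -568.13040834,  403.86064668]), 'orientation': array([ 1.98478559,  0.43391374, -1.98545538]), 'ft_force': array([ 0.42370389, -0.1503272 ,  0.56629682]), 'moment': array([-0.01497694, -0.0364285 ,  0.01662416]), 'width': 87.81531397200035}
scene 579.9777044115591 [-287.93902595  402.45312354  542.8541759 ] [ 0.73857194 -0.47835149 -0.47506983]
  strip [ 628. -208.   -2.] 0.95 [325. 229.]
  board_stand [ 621. -113.    5.] 0.74 [288. 239.]
  bolt_stand [ 626. -210.   -6.] 0.57 [326. 231.]
  label_clip [466.  24.   0.] 0.85 [266. 297.]
  label_clip [432. 110.   0.] 0.82 [228. 323.]
  hex_keys [327.  95.   0.] 0.57 [269. 354.]
  hex_keys [ 472. -196.    6.] 0.52 [36
[... 171 characters left out ...]
6685  0.02786535 -0.99174431]
  strip [ 629. -210.    1.] 0.82 [395. 156.]
  board_stand [ 620. -118.    4.] 0.76 [343. 162.]
  bolt_stand [ 627. -305.    2.] 0.56 [449. 156.]
  carton [ 474. -307.    0.] 0.58 [453. 242.]
  carton [ 625. -115.    4.] 0.53 [341. 159.]
  label_clip [471.  24.  -6.] 0.85 [264. 248.]
  label_clip [431. 112.  -2.] 0.85 [214. 271.]
  label_clip [ 477. -312.   -4.] 0.42 [456. 241.]
  hex_keys [ 472. -195.    4.] 0.8 [390. 244.]
  hex_keys [332.  98.   2.] 0.77 [222. 328.]
  ribbon [469. -90.  -2.] 0.94 [329. 247.]
  loose_board [540. 133.  -5.] 0.8 [203. 210.]
wrist 371.64829954431775 [ 328.09103361 -537.08342156  385.44096808] [-0.25022397 -0.11568096 -0.96125224]
```

View pics/top0.png

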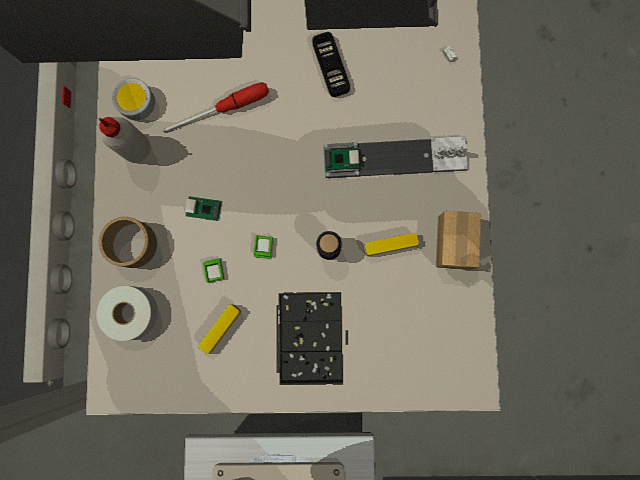

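View pics/scene0.png

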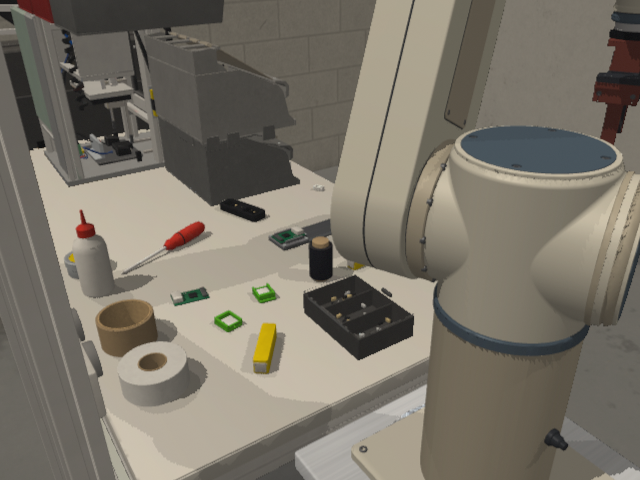

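```bash
python3 -c "
import cv2
a=cv2.imread('pics/top0.png')[120:360,180:500]
cv2.imwrite('pics/top0c.png',cv2.resize(a,(800,600),interpolation=cv2.INTER_CUBIC))"
```

```text
(no output)
```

View pics/top0c.png

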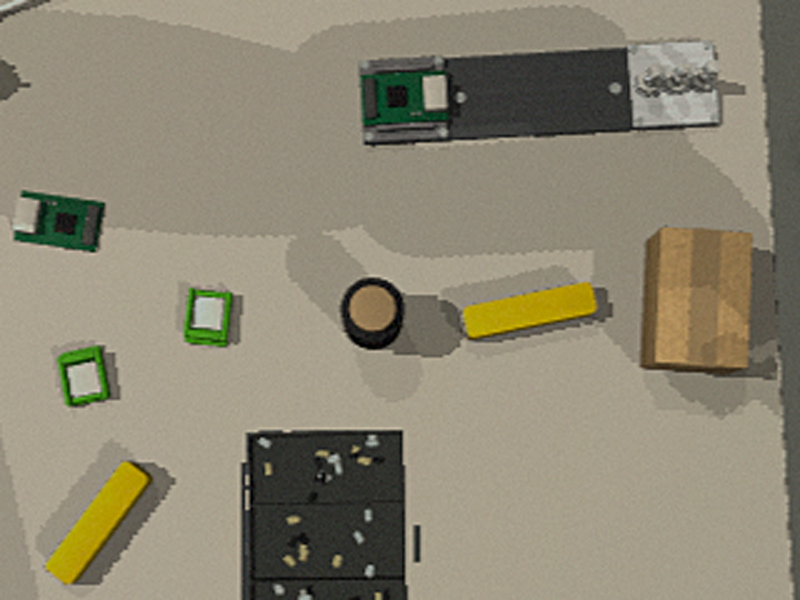

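The top view shows two label clips at (264,246) and (214,270). The first is farther right (y≈24), so I take that one. There are two yellow blocks at (391,244) and (219,328), and I take the first (y≈-195). The bolt stand is on the right at (449,154), the board stand on the left at (343,160), the carton at (459,240), the ribbon at (329,244), and the loose board at (204,208).

```bash
python3 - <<'E'
from h import *
a=cv2.imread('pics/top0.png')
def crop(x0,y0,w,h): return cv2.resize(a[y0:y0+h,x0:x0+w],(400,300),interpolation=cv2.INTER_CUBIC)
r1=np.hstack([crop(420,195,80,60+20-20) if 0 else crop(424,200,80,60+15)[:300], crop(360,225,64,48)])
r2=np.hstack([crop(244,226,48,36), crop(300,220,64,48)])
cv2.imwrite('pics/close.png',np.vstack([r1,r2]))
# yellow/green segment
hsv=cv2.cvtColor(a,cv2.COLOR_BGR2HSV)
im=snap('top')
def seg(m,z,box):
    k=np.zeros_like(m);x0,y0,x1,y1=box;k[y0:y1,x0:x1]=m[y0:y1,x0:x1]
    c=max(cv2.findContours(k,0,1)[0],key=cv2.contourArea)
    p=np.array([ray(im,u,v,z)[:2] for u,v in c[:,0,:]],np.float32)
    return cv2.minAreaRect(p)
Y=cv2.inRange(hsv,(20,150,80),(35,255,255)); G=cv2.inRange(hsv,(40,120,60),(75,255,255))
print('key',seg(Y,24,(350,220,430,265)))
print('clip',seg(G,14,(245,225,285,265)))
K=cv2.inRange(hsv,(0,0,0),(180,255,60)); 
R=cv2.Rodrigues(readout.get_obs()['orientation'])[0]; print(R.round(3))
u=lambda x,y:(180+x/2.5,120+y/2.5)
for n,(x,y),z in [('stripUL',(449,56),4),('stripLL',(452,140),4),('stripUR',(628,47),4),('stripLR',(632,132),4),('holeL',(460,97),4),('holeR',(614,88),4),('bLL',(365,145),4),('bUL',(360,62),10),('boltLR',(721,125),4),('boltUR',(716,40),15),('boltLL',(632,130),4),
 ('rib',(372,308),76)]:
    print(n,ray(im,*u(x,y),z).round(1))
E
```

```text
key ((470.3598937988281, -196.64576721191406), (22.36098861694336, 89.56353759765625), 10.697530746459961)
clip ((470.35919189453125, 24.575084686279297), (30.249271392822266, 37.63908767700195), 82.63434600830078)
[[-0.     0.416 -0.909]
 [ 0.    -0.909 -0.416]
 [-1.    -0.     0.   ]]
stripUL [ 655.1 -148.1    4. ]
stripLL [ 593.8 -148.7    4. ]
stripUR [ 658.6 -275.2    4. ]
stripLR [ 596.7 -275.4    4. ]
holeL [ 624.9 -155.1    4. ]
holeR [ 628.9 -264.1    4. ]
bLL [591.6 -87.1   4. ]
bUL [650.5 -84.6  10. ]
boltLR [ 600.3 -337.9    4. ]
boltUR [ 658.7 -334.6   15. ]
boltLL [ 598.2 -275.5    4. ]
rib [466.9 -90.2  76. ]
```

View pics/close.png

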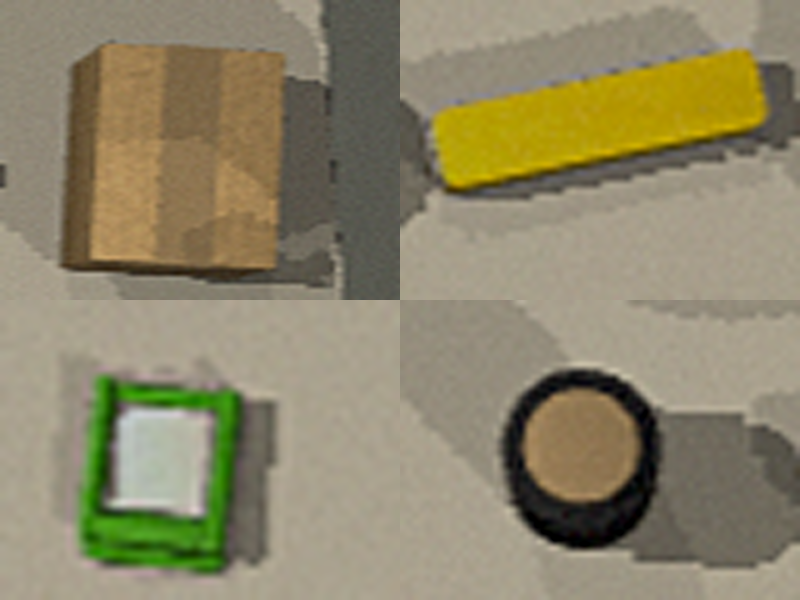

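```bash
python3 - <<'E'
from h import *
im=snap('top')
p=np.array([ray(im,424+x/5,200+y/4,55)[:2] for x,y in [(103,43),(285,52),(277,268),(90,260)]],np.float32)
print(p,p.mean(0),cv2.minAreaRect(p))
for x,y in [(452,430),(622,430)]: print(0)
# ribbon black outline ends at u(crop scale 6.25): top core
import math
print([ray(im,300+(x-400)/6.25,220+(y-300)/6.25,76).round(1) for x,y in [(581,445),(523,445),(640,445),(581,503)]], ray(im,300+180/6.25,220+248/6.25,0).round(1))
E
```

```text
[[ 519.62836 -282.1891 ]
 [ 514.63904 -341.54083]
 [ 425.7246  -334.22943]
 [ 430.04816 -273.95218]] [ 472.51    -307.97787] ((472.33685302734375, -307.8274841308594), (60.42756652832031, 89.95533752441406), 85.19481658935547)
0
0
[array([466.8, -90.5,  76. ]), array([467.1, -75.5,  76. ]), array([ 466.6, -105.6,   76. ]), array([451.8, -90.2,  76. ])] [446.8 -89.4   0. ]
```

apply_moves([
  [[0.05,0.06,0,-0.15],[0.1,0.12,-0.03,-0.3],[0.15,0.18,-0.06,-0.45],[0.19,0.23,-0.1,-0.513],[0.2125,0.2605,-0.135,-0.513],[0.2125,0.2605,-0.15,-0.513],[0.2125,0.2605,-0.15,-0.513]],
], gripper=0.078)

```text
t: 2.33
ee_pos: [472.8, -305.2, 251.9]
orientation: [-2.174, 0.084, 2.184]
ft_force: [-0.0, 0.3, -0.0]
width: 78.1
```

```bash
python3 - <<'E'
from h import *
o=readout.get_obs();print(o['t'],o['ee_pos'],o['width'],o['qpos'])
im=snap('wrist','w1.png')
for p in [(519.6,-282.2,55),(514.6,-341.5,55),(425.7,-334.2,55),(430,-274,55),(470.4,-196.6,24)]: print(proj(im,p,True))
E
```

```text
2.325 [ 472.75156144 -305.15048954  251.85303186] 78.06252907736182 [-5.94372636e-01  5.53464088e-01  1.85408132e+00  2.15545270e-04
  7.39642812e-01  1.05668545e+00]
(np.float64(267.5965789799436), np.float64(191.575229002518))
(np.float64(389.73226087122396), np.float64(192.17578324281044))
(np.float64(379.7323063863613), np.float64(348.35520681022973))
(np.float64(273.88905456049446), np.float64(349.40025686223646))
(np.float64(155.86513786761367), np.float64(271.6148371209521))
```

View pics/w1.png

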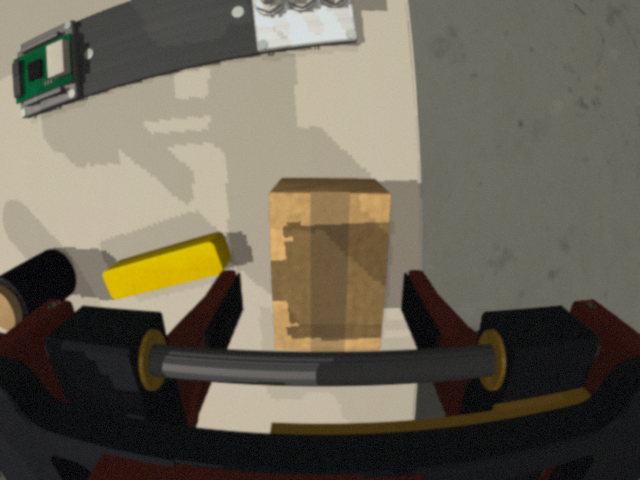

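The wrist view matches the measured carton, with its top's back corners at (270,191) and (390,192), centred between the fingers. Next I go down and grip.

apply_moves([
  [[0,-0.001,-0.03,0],[0,-0.001,-0.06,0],[0,-0.001,-0.06,0]],
], gripper=0.078)

```text
t: 2.75
ee_pos: [471.5, -309.8, 194.3]
orientation: [-2.175, 0.092, 2.179]
ft_force: [-0.6, -0.2, -0.5]
width: 78.1
```

apply_moves([
  [[0,0,0,0],[0,0,0,0],[0,0,0,0],[0,0,0,0],[0,0,0,0]],
], gripper=0.05)

```text
t: 3.38
ee_pos: [472.8, -309.4, 196.2]
orientation: [-2.181, 0.093, 2.177]
ft_force: [-2.5, -0.8, 6.3]
width: 60.1
```

apply_moves([
  [[0,0,0.05,0],[0.0,0,0.09,0.1],[0.03,0.02,0.09,0.28],[0.06,0.04,0.09,0.46],[0.09,0.06,0.09,0.64],[0.12,0.08,0.09,0.82],[0.15,0.095,0.09,1.0],[0.1541,0.0976,0.09,1.18]],
])

```text
t: 4.38
ee_pos: [628.2, -210.0, 285.3]
orientation: [1.545, 0.949, -1.543]
ft_force: [-0.3, 0.2, -1.4]
width: 59.7
```

apply_moves([
  [[0,0,0,0.18],[0,0,0,0.36],[0,0,0,0.505],[0,0,0,0.505],[0,0,0,0.505]],
])

```text
t: 5.0
ee_pos: [626.4, -211.3, 284.9]
orientation: [1.189, 1.222, -1.189]
ft_force: [0.0, 0.6, -1.3]
width: 59.8
```

```bash
python3 - <<'E'
from h import *
o=readout.get_obs();print(o['t'],o['ee_pos'],o['width'],o['qpos'],cv2.Rodrigues(o['orientation'])[0].round(3))
im=snap('wrist','w2.png');snap('top','t2.png')
E
```

```text
5.0 [ 626.41058944 -211.27913683  284.8776571 ] 59.81097554086916 [-3.43299987e-01  6.17341241e-01  1.61499656e+00 -3.25441614e-05
  9.09130737e-01 -3.70477564e-01] [[ 0.     1.     0.027]
 [-0.     0.027 -1.   ]
 [-1.     0.     0.   ]]
```

View pics/w2.png

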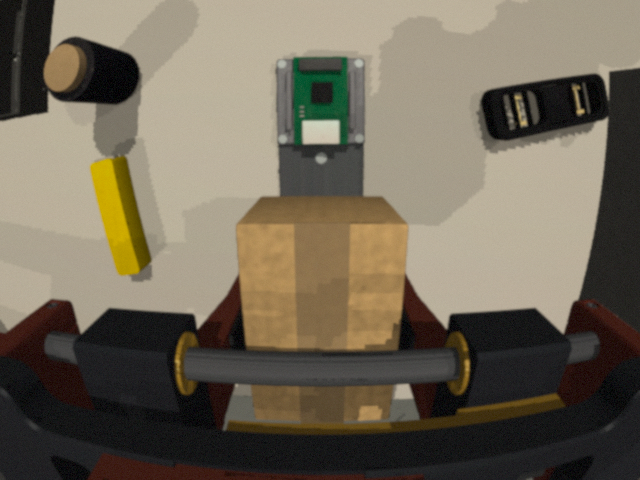

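```bash
python3 - <<'E'
from h import *
im=snap('wrist')
for n,x,y,z in [('UL',277,58,20),('UR',366,58,20),('LL',277,146,20),('LR',366,146,20),('hole',321,158,4),('stripL',278,170,4),('stripR',364,170,4)]:
    print(n,ray(im,x,y,z,True).round(1))
E
```

```text
UL [593.6 -88.1  20. ]
UR [651.5 -86.5  20. ]
LL [ 594.9 -147.2   20. ]
LR [ 653.5 -145.5   20. ]
hole [ 624.1 -155.8    4. ]
stripL [ 593.9 -164.9    4. ]
stripR [ 654.7 -163.3    4. ]
```

apply_moves([
  [[0,0,-0.04,0],[0,0,-0.075,0],[0,0,-0.083,0],[0,0,-0.085,0],[0,0,-0.085,0]],
])

```text
t: 5.78
ee_pos: [626.9, -211.4, 200.5]
orientation: [1.188, 1.222, -1.187]
ft_force: [0.9, -0.2, -1.4]
width: 60.0
```

apply_moves([
  [[0,0,-0.001,0],[0,0,-0.002,0],[0,0,-0.002,0]],
])

```text
t: 6.15
ee_pos: [627.1, -211.6, 200.1]
orientation: [1.187, 1.221, -1.186]
ft_force: [-3.7, 0.8, 12.9]
width: 59.3
```

apply_moves([
  [[0,0,0.001,0],[0,0,0.001,0],[0,0,0.001,0],[0,0,0.03,0],[0,0,0.08,0],[-0.02,0.03,0.1,0.18],[-0.045,0.07,0.1,0.36]],
], gripper=0.078)

```text
t: 7.02
ee_pos: [581.9, -141.4, 299.7]
orientation: [0.915, 1.366, -0.912]
ft_force: [-0.6, 0.5, -0.4]
width: 78.0
```

apply_moves([
  [[-0.03,0.045,0,0.18],[-0.06,0.09,0,0.36],[-0.08,0.13,0,0.54],[-0.1,0.155,0,0.72],[-0.111,0.166,0,0.9],[-0.111,0.166,-0.02,1.055],[-0.111,0.166,-0.03,1.055],[-0.111,0.166,-0.03,1.055]],
], gripper=0.05)

```text
t: 8.02
ee_pos: [470.4, 24.6, 267.0]
orientation: [0.101, 1.57, -0.101]
ft_force: [0.5, 0.6, 0.4]
width: 50.3
```

```bash
python3 - <<'E'
from h import *
o=readout.get_obs();print(o['t'],o['ee_pos'],o['width'],o['qpos'][5],cv2.Rodrigues(o['orientation'])[0].round(3)[:,1])
im=snap('wrist','w3.png');t=snap('top','t3.png')
for p in [(470.4,24.6,14)]: print(proj(im,p,True))
print([ (d['position'].round(1) if hasattr(d['position'],'round') else d['position'],d['conf']) for d in models.place_of('wrist','label_clip')])
print([ (d['position'],d['conf']) for d in models.place_of('top','carton')])
a=cv2.imread('pics/w3.png');b=cv2.imread('pics/t3.png')[110:230,300:500]
cv2.imwrite('pics/m3.png',np.hstack([cv2.resize(a,(400,300)),cv2.resize(b,(400,300))]))
E
```

```text
8.025 [470.36428619  24.58254497 267.03648685] 50.29415636203925 -1.414809132656487 [ 0.129  0.992 -0.   ]
(np.float64(322.4457035613679), np.float64(247.33069898070093))
[([472.8, 22.6, -0.5], 0.88), ([431.1, 113.8, 0.8], 0.57)]
[([630.7, -211.4, 5.0], 0.78)]
```

View pics/m3.png

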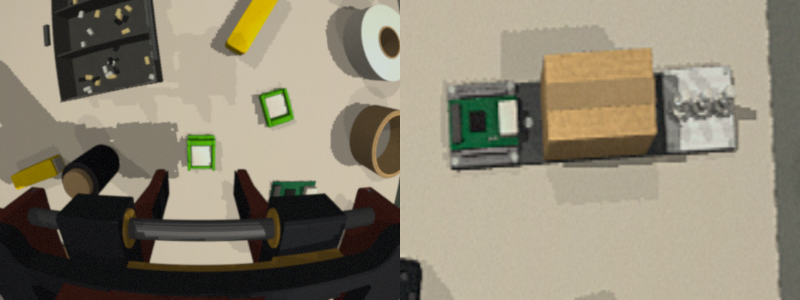

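View pics/w3.png

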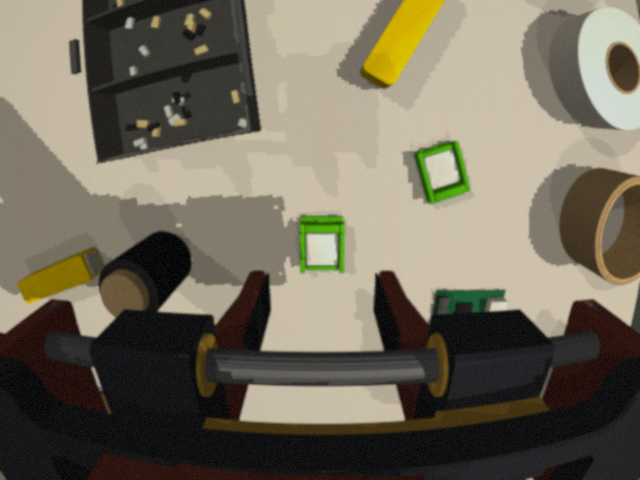

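apply_moves([
  [[0,0,-0.04,0],[0,0,-0.07,0],[0,0,-0.08,0],[0,0,-0.083,0],[0,0,-0.083,0]],
], gripper=0.05)

```text
t: 8.85
ee_pos: [470.9, 24.7, 185.4]
orientation: [0.099, 1.567, -0.099]
ft_force: [0.7, 0.0, 0.5]
width: 50.0
```

apply_moves([
  [[0,0,0,0],[0,0,0,0],[0,0,0,0],[0,0,0,0],[0,0,0,0]],
], gripper=0.02)

```text
t: 9.48
ee_pos: [470.7, 24.7, 185.2]
orientation: [0.099, 1.568, -0.099]
ft_force: [-0.2, 0.2, 7.2]
width: 29.9
```

```bash
python3 -c "
import cv2
b=cv2.imread('pics/t3.png')[120:195,360:460]
cv2.imwrite('pics/c3.png',cv2.resize(b,(800,600),interpolation=cv2.INTER_CUBIC))"
```

```text
(no output)
```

View pics/c3.png

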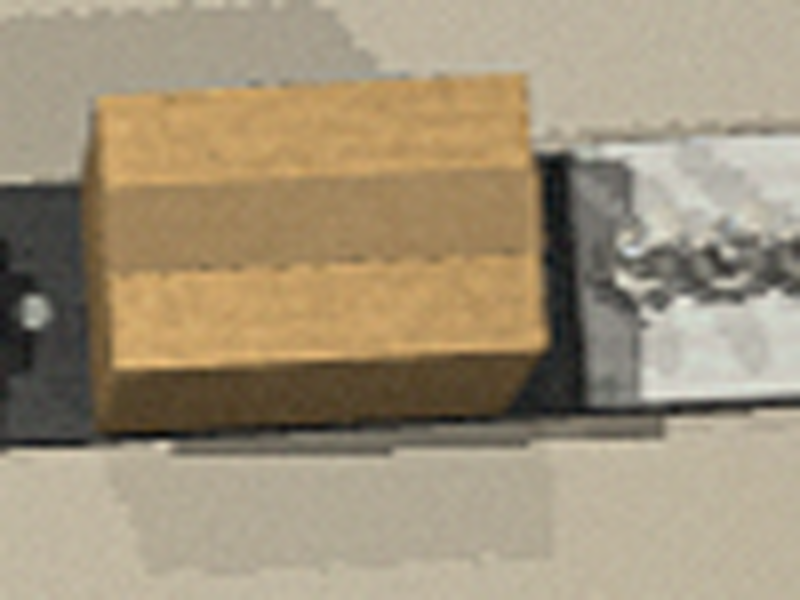

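```bash
python3 - <<'E'
from h import *
im=snap('top')
p=np.array([ray(im,360+x/8,120+y/8,59)[:2] for x,y in [(97,97),(527,74),(547,346),(114,368)]],np.float32)
print(p.mean(0),cv2.minAreaRect(p))
E
```

```text
[ 627.5228 -212.2864] ((627.4951171875, -212.25717163085938), (58.57106399536133, 90.0422592163086), 1.7221399545669556)
```

apply_moves([
  [[0,0,0.05,0],[0.0,-0.0,0.1,-0.0],[0.02,-0.04,0.115,-0.18],[0.05,-0.09,0.115,-0.36],[0.085,-0.14,0.115,-0.54],[0.12,-0.19,0.115,-0.72],[0.145,-0.225,0.115,-0.9],[0.1566,-0.2366,0.115,-1.08]],
])

```text
t: 10.52
ee_pos: [627.9, -214.3, 299.5]
orientation: [0.942, 1.356, -0.942]
ft_force: [-0.3, 0.8, -0.3]
width: 29.6
```

apply_moves([
  [[0,0,0,-0.18],[0,0,-0.02,-0.335],[0,0,-0.035,-0.335],[0,0,-0.04,-0.335],[0,0,-0.04,-0.335]],
])

```text
t: 11.15
ee_pos: [627.0, -211.8, 259.3]
orientation: [1.186, 1.225, -1.186]
ft_force: [0.3, 0.0, -0.2]
width: 29.5
```

```bash
python3 - <<'E'
from h import *
o=readout.get_obs();print(o['t'],o['ee_pos'],o['width'],o['ft_force'])
im=snap('wrist','w4.png')
E
```

```text
11.15 [ 627.00518554 -211.78890219  259.31508396] 29.54309034781779 [ 0.30573183  0.00714834 -0.2413294 ]
```

View pics/w4.png

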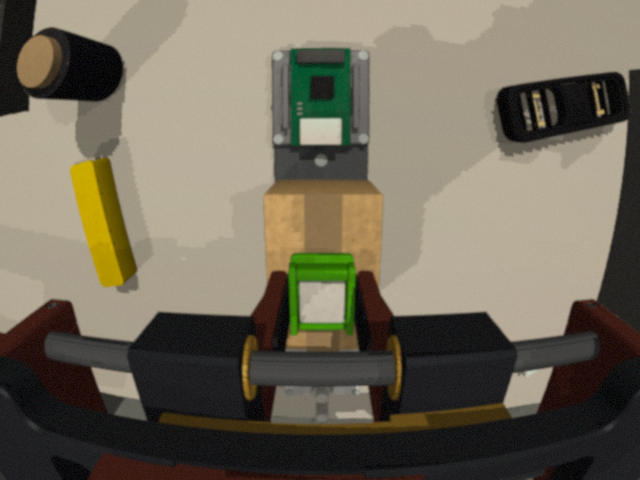

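The clip is level in the jaws at (322,292) over the carton. Next I lower it.

apply_moves([
  [[0,0,-0.01,0],[0,0,-0.0145,0],[0,0,-0.0155,0],[0,0,-0.0155,0]],
])

```text
t: 11.7
ee_pos: [627.0, -211.9, 244.3]
orientation: [1.187, 1.223, -1.187]
ft_force: [-0.3, 0.4, 1.5]
width: 30.0
```

apply_moves([
  [[0,0,0,0],[0,0,0,0],[0,0,0,0],[0,0,0.02,0],[0,0,0.05,0],[-0.04,0.005,0.05,0.08],[-0.1,0.01,0.05,0.16],[-0.1566,0.0154,0.04,0.16]],
], gripper=0.045)

```text
t: 12.7
ee_pos: [469.3, -196.4, 286.0]
orientation: [1.067, 1.29, -1.066]
ft_force: [0.7, -0.2, 0.4]
width: 44.8
```

apply_moves([
  [[0,0,-0.02,0],[0,0,-0.02,0]],
])

```text
t: 12.95
ee_pos: [470.2, -196.6, 264.7]
orientation: [1.068, 1.293, -1.068]
ft_force: [1.0, 0.1, 0.1]
width: 45.1
```

```bash
python3 - <<'E'
from h import *
o=readout.get_obs();print(o['t'],o['ee_pos'],o['width'],o['ft_force'])
im=snap('wrist','w5.png');snap('top','t5.png')
for s in (-46,46):
  for w in (-11,11):
    a=.187;print(proj(im,(470.4+w*np.cos(a)-s*np.sin(a),-196.6+w*np.sin(a)+s*np.cos(a),24),True))
b=cv2.imread('pics/t5.png')[110:200,340:460]
cv2.imwrite('pics/c5.png',cv2.resize(b,(800,600),interpolation=cv2.INTER_CUBIC))
E
```

```text
12.95 [ 470.22404156 -196.56867679  264.69021308] 45.08742353161281 [1.00574444 0.14618387 0.0991024 ]
(np.float64(306.10108462671326), np.float64(316.35751176473923))
(np.float64(338.72711455589047), np.float64(316.4274028471309))
(np.float64(304.4902604811026), np.float64(179.09979975570656))
(np.float64(341.19542935349057), np.float64(179.19624474922787))
```

View pics/w5.png

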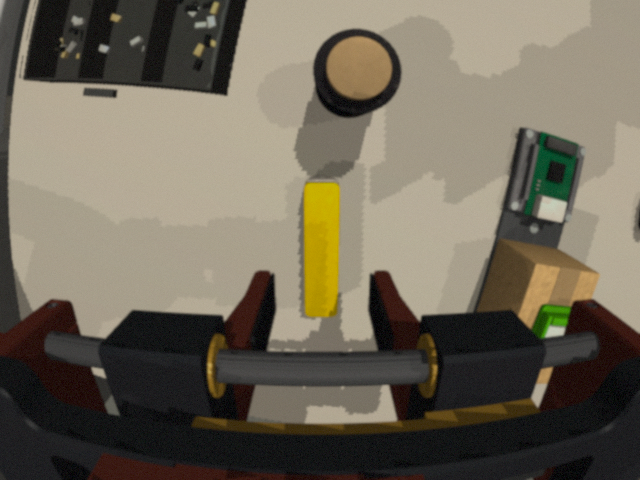

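View pics/c5.png

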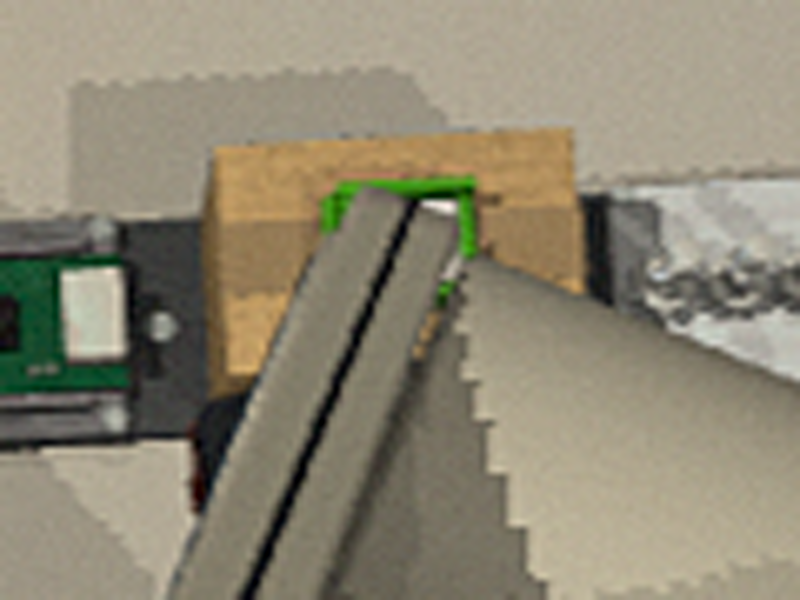

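apply_moves([
  [[0,-0.001,-0.04,0],[0,-0.001,-0.068,0],[0,-0.001,-0.077,0],[0,-0.001,-0.079,0],[0,-0.001,-0.079,0]],
], gripper=0.045)

```text
t: 13.68
ee_pos: [471.1, -197.7, 186.1]
orientation: [1.068, 1.292, -1.067]
ft_force: [0.7, -0.4, -0.2]
width: 44.9
```

apply_moves([
  [[0,0,0,0],[0,0,0,0],[0,0,0,0],[0,0,0,0],[0,0,0,0]],
], gripper=0.012)

```text
t: 14.3
ee_pos: [470.6, -197.6, 185.6]
orientation: [1.068, 1.293, -1.068]
ft_force: [-1.4, 0.1, 7.6]
width: 21.6
```

apply_moves([
  [[0,0,0.05,0],[0.02,-0.02,0.06,-0.05],[0.05,-0.06,0.06,-0.1],[0.085,-0.1,0.06,-0.157],[0.094,-0.1106,0.05,-0.157],[0.094,-0.1106,0.04,-0.157],[0.094,-0.1106,0.04,-0.157]],
])

```text
t: 15.18
ee_pos: [562.8, -306.6, 223.1]
orientation: [1.184, 1.23, -1.186]
ft_force: [-0.7, -0.2, -2.3]
width: 21.9
```

```bash
python3 - <<'E'
from h import *
o=readout.get_obs();print(o['t'],o['ee_pos'],o['width'],o['ft_force'])
im=snap('wrist','w6.png')
E
```

```text
15.175 [ 562.78981904 -306.61564828  223.14880992] 21.861094080261445 [-0.72465303 -0.22918055 -2.27164049]
```

View pics/w6.png

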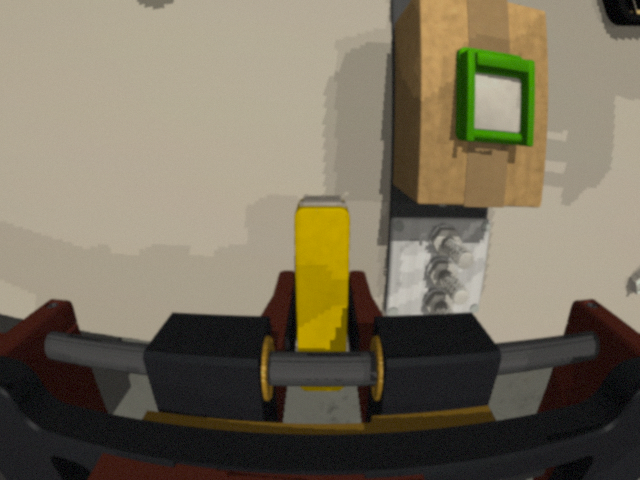

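```bash
python3 - <<'E'
from h import *
im=snap('wrist');print(readout.get_obs()['ee_pos'])
for n,x,y,z in [('frontleft',392,217,14),('backleft',488,220,14),('frontright',386,313,4),('key L top',297,208,62),('nut2',440,272,24)]:
    print(n,ray(im,x,y,z,True).round(1))
print(proj(im,(629.4,-306.2,48),True))
E
```

```text
[ 563.58343966 -306.93018395  224.56695037]
frontleft [ 598.7 -275.2   14. ]
backleft [ 655.2 -274.4   14. ]
frontright [ 602.7 -337.8    4. ]
key L top [ 551.2 -261.9   62. ]
nut2 [ 626.2 -302.2   24. ]
(np.float64(458.7461748765491), np.float64(297.57102998055797))
```

apply_moves([
  [[0,0,-0.025,0],[0,0,-0.037,0],[0,0,-0.0395,0],[0,0,-0.0395,0]],
])

```text
t: 15.78
ee_pos: [564.5, -307.9, 186.2]
orientation: [1.185, 1.225, -1.185]
ft_force: [1.4, -0.5, -1.5]
width: 22.2
```

apply_moves([
  [[0,0,-0.001,0],[0,0,-0.001,0]],
])

```text
t: 16.02
ee_pos: [564.8, -308.2, 185.6]
orientation: [1.185, 1.224, -1.184]
ft_force: [-1.0, 0.8, 5.3]
width: 22.2
```

apply_moves([
  [[0,0,0.001,0],[0,0,0.001,0],[0,0,0.001,0],[0,0,0.03,0],[0,0,0.08,0],[-0.02,0.04,0.116,-0.18],[-0.04,0.08,0.116,-0.36],[-0.06,0.12,0.116,-0.54]],
], gripper=0.034)

```text
t: 17.02
ee_pos: [503.8, -187.1, 301.3]
orientation: [1.577, 0.92, -1.575]
ft_force: [1.0, 1.3, -1.2]
width: 34.2
```

apply_moves([
  [[-0.02,0.05,0,-0.18],[-0.0374,0.09,0,-0.36],[-0.0374,0.0978,0,-0.54],[-0.0374,0.0978,0,-0.72],[-0.0374,0.0978,0,-0.9],[-0.0374,0.0978,0,-1.03],[-0.0374,0.0978,0,-1.03]],
], gripper=0.07)

```text
t: 17.9
ee_pos: [467.1, -90.3, 300.7]
orientation: [2.204, 0.039, -2.204]
ft_force: [-0.2, 1.0, 0.6]
width: 70.1
```

```bash
python3 - <<'E'
from h import *
o=readout.get_obs();print(o['t'],o['ee_pos'],o['width'],cv2.Rodrigues(o['orientation'])[0][:,1])
im=snap('wrist','w7.png')
for p in [(466.9,-90.4,76),(466.9,-69.4,70),(466.9,-111.4,70)]: print(proj(im,p,True))
print(models.place_of('wrist','ribbon'))
E
```

```text
17.9 [467.09004879 -90.2958617  300.69445316] 70.08827318723866 [ 3.49852745e-02 -9.99387827e-01  4.30979402e-05]
(np.float64(321.43563705554425), np.float64(260.95478651058664))
(np.float64(286.7099579119057), np.float64(256.3556038721845))
(np.float64(356.0657200972691), np.float64(258.5831749155496))
[{'position': [467.2, -85.1, 0.8], 'conf': 0.79}]
```

View pics/w7.png

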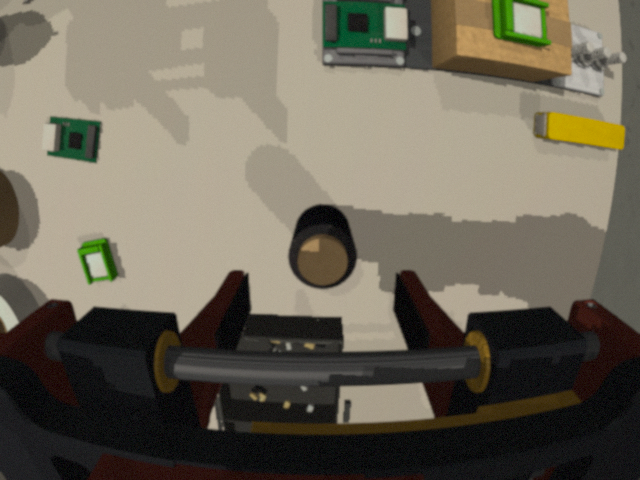

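The roll's core shows at (322,258), where predicted, and is centred between the fingers. The keys lie parallel to the strip at (585,130). Next I go down to the roll.

apply_moves([
  [[0.001,0,-0.04,0],[0.001,0,-0.08,0],[0.001,0,-0.096,0],[0.001,0,-0.097,0],[0.001,0,-0.097,0]],
], gripper=0.07)

```text
t: 18.62
ee_pos: [468.6, -90.4, 204.5]
orientation: [2.205, 0.037, -2.203]
ft_force: [0.3, 0.2, 0.3]
width: 69.8
```

apply_moves([
  [[0,0,0,0],[0,0,0,0],[0,0,0,0],[0,0,0,0],[0,0,0,0]],
], gripper=0.03)

```text
t: 19.25
ee_pos: [468.2, -90.3, 204.1]
orientation: [2.205, 0.037, -2.204]
ft_force: [-1.3, -0.6, 6.4]
width: 42.0
```

apply_moves([
  [[0,0,0.025,0],[0.03,-0.01,0.04,0],[0.065,-0.02,0.04,0],[0.086,-0.028,0.03,0],[0.086,-0.028,0.015,0],[0.086,-0.028,0.01,0],[0.086,-0.028,0.01,0]],
])

```text
t: 20.12
ee_pos: [552.7, -117.9, 212.7]
orientation: [2.201, 0.038, -2.208]
ft_force: [0.3, 0.1, -1.1]
width: 42.0
```

```bash
python3 - <<'E'
from h import *
o=readout.get_obs();print(o['t'],o['ee_pos'],o['width'],o['ft_force'])
im=snap('wrist','w8.png')
for n,x,y,z in []: pass
print(proj(im,(553.6,-118.4,86),True))
E
```

```text
20.125 [ 552.72353666 -117.85250787  212.710164  ] 42.01344277574759 [ 0.33263284  0.09862873 -1.14639611]
(np.float64(323.37530681137156), np.float64(354.10445004231065))
```

View pics/w8.png

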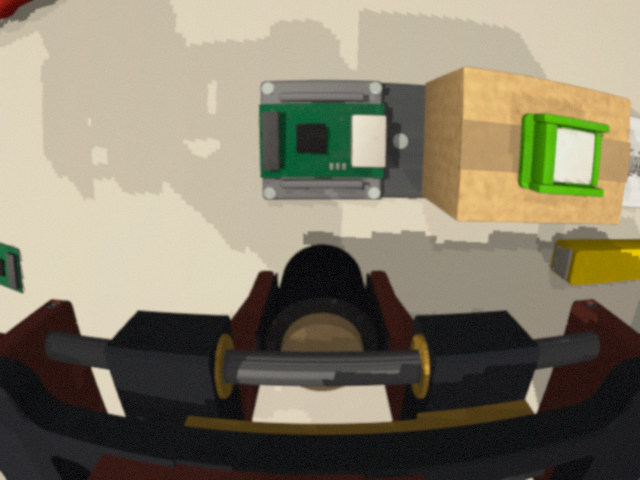

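apply_moves([
  [[0,0,-0.006,0],[0,0,-0.009,0],[0,0,-0.01,0],[0,0,-0.01,0]],
])

```text
t: 20.68
ee_pos: [553.9, -118.2, 204.1]
orientation: [2.204, 0.037, -2.205]
ft_force: [-2.1, 0.7, 4.5]
width: 41.8
```

Contact. I open the gripper and back off straight up, then to the side to clear the camera view.

apply_moves([
  [[0,0,0.0005,0],[0,0,0.0005,0],[0,0,0.0005,0],[0,0,0.03,0],[0,0,0.08,0],[0,0,0.12,0],[-0.05,0,0.15,0],[-0.1,0,0.16,0]],
], gripper=0.07)

```text
t: 21.68
ee_pos: [453.5, -118.3, 365.4]
orientation: [2.207, 0.037, -2.2]
ft_force: [-1.1, 0.2, -0.0]
width: 69.9
```

apply_moves([
  [[-0.03,-0.05,0.02,0],[-0.06,-0.1,0.02,0],[-0.09,-0.15,0.02,0],[-0.11,-0.2,0.02,0],[-0.12,-0.25,0.02,0],[-0.12,-0.28,0.02,0],[-0.12,-0.28,0.02,0]],
])

```text
t: 22.55
ee_pos: [333.7, -399.9, 383.6]
orientation: [2.206, 0.034, -2.205]
ft_force: [0.1, 0.6, -0.6]
width: 70.0
```

```bash
python3 - <<'E'
from h import *
o=readout.get_obs();print(o['t'],o['ee_pos'],o['ft_force'])
im=snap('top','t9.png');snap('wrist','w9.png')
for l in ['strip','board_stand','bolt_stand','carton','label_clip','hex_keys','ribbon','loose_board']:
  for d in models.place_of('top',l): print(l,np.round(d['position'],1),d['conf'])
b=cv2.imread('pics/t9.png')[110:230,310:470]
cv2.imwrite('pics/c9.png',cv2.resize(b,(800,600),interpolation=cv2.INTER_CUBIC))
a=cv2.imread('pics/t9.png');hsv=cv2.cvtColor(a,cv2.COLOR_BGR2HSV)
def seg(m,z,box):
    k=np.zeros_like(m);x0,y0,x1,y1=box;k[y0:y1,x0:x1]=m[y0:y1,x0:x1]
    c=max(cv2.findContours(k,0,1)[0],key=cv2.contourArea)
    return cv2.minAreaRect(np.array([ray(im,u,v,z)[:2] for u,v in c[:,0,:]],np.float32))
Y=cv2.inRange(hsv,(20,150,80),(35,255,255)); G=cv2.inRange(hsv,(40,120,60),(75,255,255))
print('key',seg(Y,24,(400,160,490,225)));print('clip',seg(G,73,(370,120,440,180)))
E
```

```text
22.55 [ 333.74531121 -399.88626961  383.55918911] [ 0.11638255  0.64318643 -0.64379199]
board_stand [ 625.4 -116.1    6.4] 0.71
bolt_stand [ 633.  -307.6    1.5] 0.81
carton [ 625.9 -212.6    3.4] 0.83
label_clip [431.5 110.9  -3.1] 0.77
label_clip [ 625.  -213.    55.2] 0.55
label_clip [ 623.4 -117.6    4.4] 0.33
hex_keys [ 566.5 -305.4    3.8] 0.6
hex_keys [329.6  96.8   1.8] 0.56
ribbon [ 551.5 -117.9   -3.1] 0.59
loose_board [540.2 131.   -2.3] 0.97
key ((564.77880859375, -305.49774169921875), (23.424633026123047, 92.07813262939453), 2.206702470779419)
clip ((626.1321411132812, -209.81646728515625), (32.0625114440918, 38.77583694458008), 1.9089313745498657)
```

View pics/c9.png

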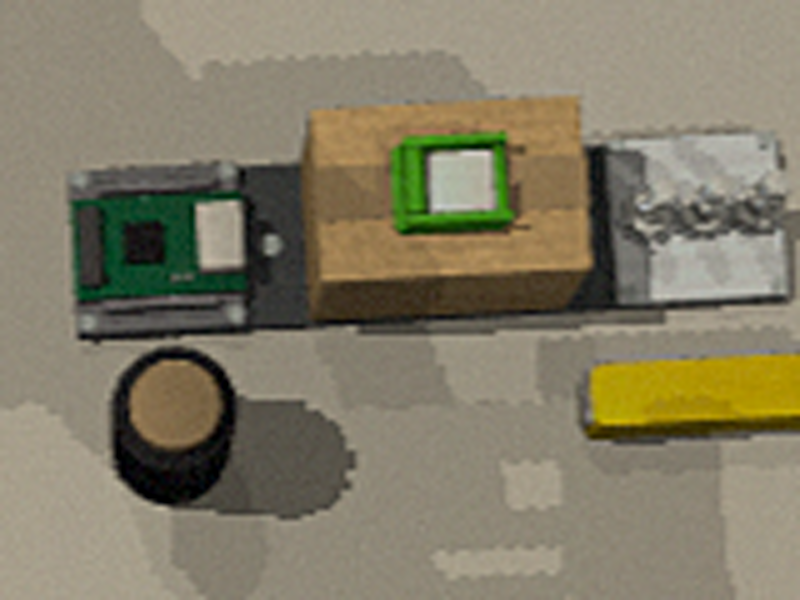

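View pics/t9.png

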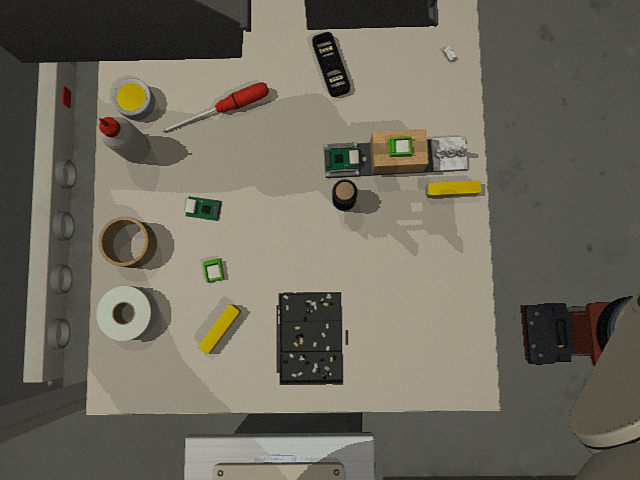

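All the checks agree, so I hand the job in.

```bash
python3 -c "
from workcell import workorder
print(workorder.close_job())"
```

```text
the job is handed in; nothing more can be done
None
```

The kit is set out as asked, and I handed the job in at about 23 s of the 83 s allowed. No verdict is reported. In the last top-camera picture and measurements every placing was within tolerance and the gripper was clear of everything.

| Thing | Where it ended | Allowed |
|---|---|---|
| Carton | about 1–2 mm from the strip's middle, square with the strip to about 0.01 rad | 13 mm, 0.2 rad |
| Label clip (the right-hand one of the two) | open side up, about 2–3 mm from the middle of the carton's top | 13 mm |
| Hex keys (the right-hand set of the two) | about 65 mm before the bolt stand, level to within 3 mm, parallel to the strip to about 0.01 rad | 48–76 mm, 15 mm, 0.2 rad |
| Ribbon roll | upright, about 70–72 mm before the board stand, level to within 2 mm | 57–85 mm, 15 mm |
| Loose board | same spot as at the start, to within the network's accuracy (about 4 mm) | 20 mm |

- **Disagreements:** The networks and my own pixel measurements differed by up to about 5 mm, for example in the bolt stand's x and the roll's y before I picked it up. All of these were inside the tolerances.
- **Not found:** The networks did not report the strip in the last picture, so I used its position from the earlier pictures, where the top and wrist cameras agreed.

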